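# Pin the collar of a revolving display stand

### The arm

A 6-joint arm with a two-finger parallel gripper is mounted at the origin on the work surface. World frame = base frame: x ahead of the robot, y to its left, z up, the work surface at z = 0. Lengths are in m, angles in rad, forces in N, time in s.
With the tool pointing down it reaches from about 0.35 to 0.8 m from the base axis. Payload 7.3 kg.
Tool frame: the origin (TCP) lies at the very end of the fingers, on their centre line; the grasp point (between the pads) lies 19 mm behind it (manip.tcp_to_grasp is the distance from the TCP to the grasp point, in m); z points along the fingers, y is the direction in which the jaws open and shut (so a half turn about z gives the same grasp; the last joint's range is limited). The gripper opens to 85 mm and grips with 20 to 120 N. Pads are 22 mm wide; open, the fingers measure 114 mm over their backs; the gripper's body (76 mm by 85 mm) begins 54 mm behind the grasp point. The pads swing forward as they close: fully open they stand 13 mm farther back than shut.
Start: joints at [1.05, 0.342, 1.524, -0, 1.275, -0.146], TCP at [0.192, 0.489, 0.231] pointing down, gripper open.
Joint ranges: [-2.53, 2.53], [-0.77, 2.02], [0.04, 2.7], [-1, 4.14], [0.28, 2.66], [-3.11, 3.11]. Speed limits (rad/s): [2.57, 2.57, 3.14, 3.14, 3.14, 3.14].

### API

Orientations are given as a unit quaternion [x, y, z, w].
In Python, from plant import manip gives the robot as it stands.
- The arm moves only by the tool arm_command, never from a script. Its argument "motion" is a list of rows, each a list of 3 entries, a list of its own where there are three numbers: the shift along the tool's x, y, z in units of 0.1 m (1.0 is 0.1 m), then the turn about the tool's z in units of 60 degrees (1.0 is 60 degrees), then the gripper command: -1 is fully open, 1 is shut, values between are in proportion. A call has 1 to 5 rows; each row is the pose to reach, as a shift and turn from the pose commanded when the call began, along the tool's axes at that moment; what a row does not reach only later rows make up. A row lasts 1/10 s, in which the tool goes at most 50 mm and 8.59 degrees, less where a joint would pass 70% of its speed; a pose out of reach is approached as far as the arm can. A call with a number of a shift or a turn outside -1 to 1 is refused whole. A call with a gripper value outside its range is refused whole. The fingers move at their own pace and stop on an object; "squeeze" is the grip in N (left out, the last holds). Time passes only in rows, so rows that repeat a pose let the fingers close. It gives the time, the measured TCP pose, the force and the opening at its end, in the units of the state.
- manip.get_obs(): the state, without advancing time (a new reading comes with each control period).
- manip.grab_frame(name): name is "side" or "top" or "wrist"; returns the picture (420x560x3 uint8, blue, green, red); there is no depth.
- manip.camera_params(name): a dict with "vertical_fov" (degrees; the focal length in pixels is half the picture's height over the tangent of half this angle, whatever the lens; pixels are square), "cx", "cy" (the principal point, pixels), "D" ([k1, k2, p1, p2, k3] as OpenCV has them; the pictures are not rectified), "extrinsics" (4x4, takes a point from camera to world coordinates); the wrist camera has in their place "T_tool_cam" (4x4, takes a point from camera to tool coordinates, whose origin is the TCP and whose axes are the flange's). Camera axes: x right, y down, z forward; pixel columns grow to the right and rows downward; lengths in m; the calibration is good to about 2 mm. A picture is of the moment at which its call begins: read the wrist's pose just before it. camera_params takes no time and is no camera call.
- manip.job_done(): hands the job in, once; it reports no verdict.
The state is a dict: "t": time; "joint_positions": joint angles; "qd": joint speeds; "effort": joint torques, N m; "eef_pos": TCP position; "ee_rot": TCP orientation; "ft_force": force on the tool from outside, world axes, zero at the start; "moment": the same for the moment, N m; "finger_gap": finger opening in m.
Only numpy, scipy, OpenCV 4.12 (cv2) and the standard library are available. Lean on these libraries where they do the work, as an engineer would, in place of code of your own. Each camera call takes 0.05 s, during which the arm holds its last target.

### The job

Take the red-topped locking pin from its wooden block, put it through the hole in the stand's loose wooden collar and turn the collar until the pin finds the locking hole hidden underneath, somewhere beneath the yellow band; then push it fully home and let go. Feel for the hole gently, pressing with well under 20 N. Leave the mug, the hen and the jar standing where they are.

Things in the scene. Friction and masses are not known exactly. Their poses are not given: they have to be found in the camera images.
- base: Foot of a revolving display stand, fixed to the table; round, 196 mm across. Green outer skirt 30 mm high; inside it a hard, flat, dark metal bed, face 36 mm above the table. A steel post, 24 mm thick, 56 mm high, stands in the middle and carries the collar. Origin: centre of the underside, on the axis of rotation; z up, x to the middle of the yellow band.
- band_mid (a point): Middle of the yellow band on the green skirt, 90.5 mm from the base axis along base +x, 31.5 mm up; the band spans 0.45 rad either side. In the bed, 56 mm from the axis, is the locking hole, upright, 14 mm wide, 28 mm deep, hidden by the collar: its angle is unknown, but within 0.33 rad either side of base +x.
- collar: Loose pale wooden disc, 158 mm across, 16 mm thick, 0.3 to 0.5 kg, lying on four small glides under its middle, round the post with 1 mm of play. Turns endlessly either way under a few newtons at its hole. Origin on its axis at the glides' underside (36 mm above the table); underside at 1.5 mm, top at 17.5 mm. x points to its hole, z up.
- collar_hole (a point): Centre of the mouth of the collar's only upright through hole, 14 mm wide, 56 mm from the axis, at the top face (53.5 mm above the table). It starts 0.75 to 1.8 rad counter-clockwise (from above) of the middle of the yellow band, so the holes do not line up at first.
- pin: Locking pin, 78 mm long, 0.12 kg: steel shaft 12 mm thick, 38 mm long, its last 4 mm tapering to 8 mm; above it a round red grip, 22 mm thick, 40 mm high, whose underside is the shoulder. Origin: centre of the tip's end; z up the pin. Starts upright. Tip on the bed: shoulder 20.5 mm above the collar; fully home: shoulder on the collar, tip 15.5 mm above the table.
- pin_grip (a point): Point on the pin's axis in the red grip, 64 mm from the tip's end and 26 mm above the shoulder: the place to take it.
- holder: Dark wooden block, 64 x 64 x 45 mm high, fixed to the table, with a loose 16 mm hole in its top in which the pin stands on its shoulder. Origin: centre of the underside.
- mug: Bystander: white mug, 80 mm across, 95 mm high, handle on its +y side. Origin: centre of the underside.
- hen: Bystander: white porcelain hen with blue wings and tail and red comb, 65 mm across, 97 mm high. Origin: centre of the underside.
- jar: Bystander: amber glass jar with brass cap, 66 mm across, 100 mm high. Origin: centre of the underside.
There are look-alikes about, which are no part of the job. What is shaped like the pin but purple or turquoise is not meant.

How it is judged:
On the way:
1. the pin's tip has entered the collar's hole, 4 mm or more below the collar's top face (z of pin in the frame of collar below 0.0135 m and horizontal distance between pin and collar_hole below 0.005 m).
At the end, for the whole second after the job is handed in: The pin stands upright (0.08 rad) in the collar's hole (5 mm), fully home in the base (tip within 3 mm of its seat), released and at rest; the collar lies flat on the base (raised under 4 mm, 0.05 rad); mug, hen and jar stand upright (0.15 rad) within 20 mm of their starts (z of pin in the frame of base below 0.0185 m and horizontal distance between pin and collar_hole below 0.005 m and angle between pin's own z axis and vertical below 0.08 rad and z of collar in the frame of base below 0.04 m and angle between collar's own z axis and vertical below 0.05 rad and linear speed of pin below 0.02 m/s and angular speed of collar below 0.1 rad/s and distance of each of mug, hen, jar from where it was at the start of the episode below 0.02 m and angle between each of mug, hen, jar's own z axis and vertical below 0.15 rad); the robot touches nothing.
It fails at once if the pin presses on the base with more than 25 N (contact force between pin and base above 25 N).
It fails at once if the pin presses on the collar with more than 25 N (contact force between pin and collar above 25 N).
It fails at once if the mug, the hen or the jar is moved by more than 20 mm or tipped by more than 0.3 rad (distance of any of mug, hen, jar from where it was at the start of the episode above 0.02 m or angle between any of mug, hen, jar's own z axis and vertical above 0.3 rad).
It also fails if it takes over 72 s, if anything falls off the work surface, if the arm or the gripper's body presses on something with over 40 N, if the wrist force passes 120 N, or if a joint passes its speed limit or range.

## Working session

There is one attempt and no reset: what is moved stays moved. The work goes in short steps, Python scripts to look and compute and a tool call to move; the robot and the scene stay as the last step left them, time stands still between calls to the robot, and variables do not carry over. Pictures are saved under pics/ and viewed, and the job is handed in when it is done.

Besides the shell and the picture viewer there is one more tool, called after "Emit:" in YAML: its name, and indented under it one key for each argument. arm_command: Moves the arm, as the interface text tells. Shifts and turns lie within -1 to 1; 1 stands for 0.1 m of shift or 60 degrees of turn. Its arguments: {"type":"object","properties":{"motion":{"type":"array","items":{"type":"array"}},"squeeze":{"type":"number"}},"required":["motion"]}

```bash
ls; mkdir -p pics; python3 - <<'E'
from plant import manip
import cv2,numpy as np
np.set_printoptions(precision=4,suppress=True)
o=manip.get_obs()
for k,v in o.items(): print(k,v)
for n in ("side","top","wrist"):
    p=manip.camera_params(n); print(n,p)
for n in ("side","top"):
    cv2.imwrite(f"pics/{n}0.png",manip.grab_frame(n))
E
```

```text
pics
t 0.0
joint_positions [ 1.05    0.3427  1.525   0.      1.2754 -0.146 ]
qd [-0.0002  0.0015 -0.0008 -0.002  -0.0002  0.0009]
effort [ -0.0013 -43.3689 -24.5999  -0.0005   0.0079   0.    ]
eef_pos [0.192  0.4882 0.2306]
ee_rot [ 0.1863  0.9825 -0.0007 -0.0003]
ft_force [-0.032  -0.0599  0.6744]
moment [ 0.0049 -0.0366 -0.0613]
finger_gap 0.08502322189046065
side {'vertical_fov': 46.77418196603129, 'cx': 278.7787925958406, 'cy': 207.28989811739027, 'D': array([0.0096, 0.    , 0.    , 0.    , 0.    ]), 'extrinsics': array([[ 0.9976, -0.0418,  0.0544,  0.4956],
       [-0.0683, -0.678 ,  0.7318, -1.0312],
       [ 0.0063, -0.7338, -0.6793,  1.0207],
       [ 0.    ,  0.    ,  0.    ,  1.    ]])}
top {'vertical_fov': 49.49127854698498, 'cx': 281.01976053742203, 'cy': 219.06866462591833, 'D': array([-0.0734,  0.    ,  0.    ,  0.    ,  0.    ]), 'extrinsics': array([[-0.0086, -0.9943,  0.106 ,  0.4721],
       [-0.9997,  0.0108,  0.0199, -0.032 ],
       [-0.0209, -0.1058, -0.9942,  1.1211],
       [ 0.    ,  0.    ,  0.    ,  1.    ]])}
wrist {'vertical_fov': 69.11744027170184, 'cx': 281.28074266254237, 'cy': 210.69164941177976, 'D': array([-0.0347,  0.    ,  0.    ,  0.    ,  0.    ]), 'T_tool_cam': array([[ 0.0003, -0.9525, -0.3045,  0.0783],
       [ 1.    ,  0.0003, -0.    , -0.0003],
       [ 0.0001, -0.3045,  0.9525, -0.1422],
       [ 0.    ,  0.    ,  0.    ,  1.    ]])}
```

View pics/side0.png

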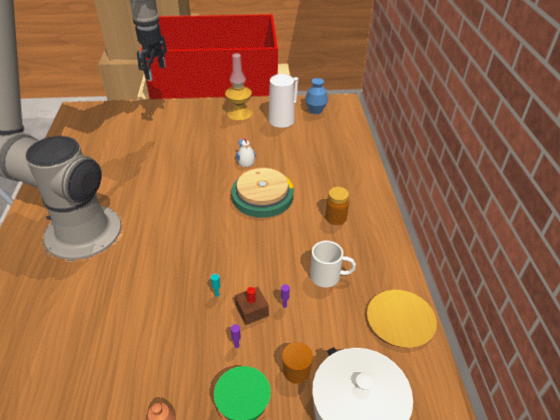

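View pics/top0.png

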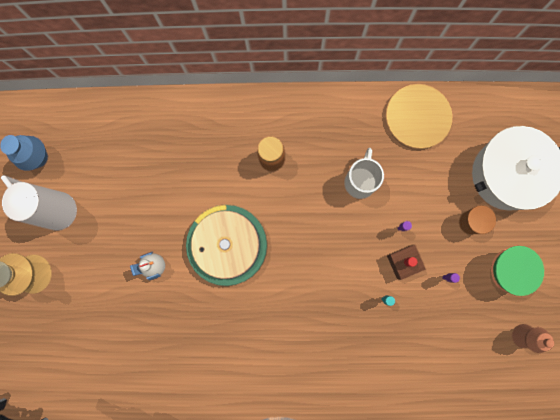

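The side view shows the red pin at (251,293) in the dark block. The look-alikes there are turquoise at (215,283) and purple at (285,293) and (236,333). In the top view the red pin is at (412,262) with its block at (406,262), purple at (405,226) and (453,278), and turquoise at (390,301). The stand is at (227,245), its collar hole at (202,249) and the yellow band near (208,214). I choose the red one, since it is the only red grip and the only one in a block.

```bash
cat > h.py <<'E'
from plant import manip
import cv2,numpy as np
from scipy.spatial.transform import Rotation as R
np.set_printoptions(precision=4,suppress=True)
def K(p):
    f=210/np.tan(np.radians(p["vertical_fov"])/2)
    return np.array([[f,0,p["cx"]],[0,f,p["cy"]],[0,0,1.]])
def cam(n,obs=None):
    p=manip.camera_params(n)
    if n=="wrist":
        T=np.eye(4);T[:3,:3]=R.from_quat(obs["ee_rot"]).as_matrix();T[:3,3]=obs["eef_pos"]
        return K(p),p["D"],T@p["T_tool_cam"]
    return K(p),p["D"],p["extrinsics"]
def ray(c,uv):
    k,d,T=c
    x=cv2.undistortPoints(np.array(uv,float).reshape(-1,1,2),k,d).reshape(-1,2)
    v=np.c_[x,np.ones(len(x))]@T[:3,:3].T
    return T[:3,3],v
def plane(c,uv,z):
    o,v=ray(c,uv); return o+v*((z-o[2])/v[:,2])[:,None]
def proj(c,P):
    k,d,T=c; Ti=np.linalg.inv(T)
    return cv2.projectPoints(np.array(P,float).reshape(-1,1,3),cv2.Rodrigues(Ti[:3,:3])[0],Ti[:3,3],k,d)[0].reshape(-1,2)
def tri(rs):
    A=np.zeros((3,3));b=np.zeros(3)
    for o,v in rs:
        v=v/np.linalg.norm(v);M=np.eye(3)-np.outer(v,v);A+=M;b+=M@o
    return np.linalg.solve(A,b)
def blobs(m,amin=8):
    n,l,s,c=cv2.connectedComponentsWithStats(m.astype(np.uint8))
    return [(s[i,4],c[i],s[i,:4],l==i) for i in range(1,n) if s[i,4]>=amin]
def hsv(im): return cv2.cvtColor(im,cv2.COLOR_BGR2HSV)
def inr(im,lo,hi): return cv2.inRange(hsv(im),np.array(lo),np.array(hi))>0
E
python3 - <<'E'
from h import *
T=cv2.imread("pics/top0.png");S=cv2.imread("pics/side0.png")
for n,im in(("top",T),("side",S)):
    r=inr(im,(0,180,100),(6,255,255))|inr(im,(174,180,100),(180,255,255))
    for b in blobs(r): print(n,"red",b[:3])
    for b in blobs(inr(im,(22,150,120),(32,255,255))): print(n,"yel",b[:3])
    for b in blobs(inr(im,(70,100,20),(90,255,140)),40): print(n,"grn",b[:3])
c1=cv2.resize(T[195:300,170:285],None,fx=4,fy=4,interpolation=cv2.INTER_CUBIC)
c2=cv2.resize(T[210:315,370:475],None,fx=3,fy=3,interpolation=cv2.INTER_CUBIC)
cv2.imwrite("pics/c1.png",c1);cv2.imwrite("pics/c2.png",c2)
E
```

```text
top yel (np.int32(20), array([210.75, 211.45]), array([206, 209,  12,   6], dtype=int32))
top yel (np.int32(16), array([198.0625, 219.9375]), array([196, 218,   6,   5], dtype=int32))
side red (np.int32(8963), array([213.6683,  54.7572]), array([147,  14, 131,  85], dtype=int32))
side red (np.int32(136), array([250.8603, 294.7647]), array([246, 287,  10,  17], dtype=int32))
side yel (np.int32(10), array([241.4,  96.5]), array([239,  94,   5,   5], dtype=int32))
side yel (np.int32(33), array([289.303 , 183.0303]), array([286, 178,   7,  10], dtype=int32))
side yel (np.int32(371), array([396.3801, 297.7547]), array([379, 290,  40,  20], dtype=int32))
side grn (np.int32(597), array([261.5528, 205.4891]), array([232, 183,  61,  34], dtype=int32))
side grn (np.int32(76), array([215.5526, 286.8684]), array([211, 280,   9,  17], dtype=int32))
```

View pics/c1.png

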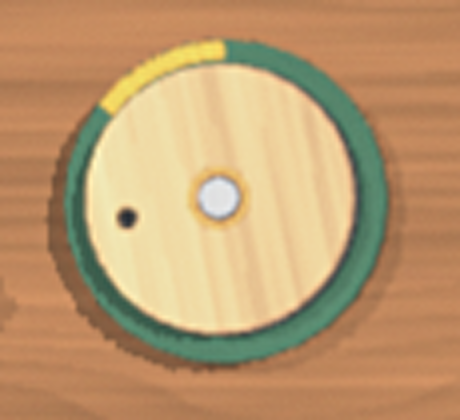

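View pics/c2.png

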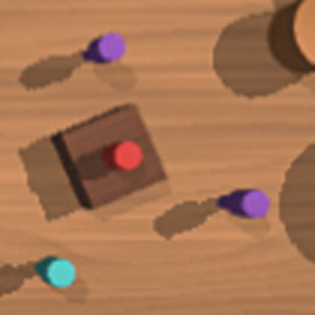

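The crops confirm it: a red-topped pin in the dark block at top pixel (412,261). The collar hole is at about (201.5,249.2), the post top at (224.4,244.3), and the yellow band runs from (195,222) to (226,207).

```bash
python3 - <<'E'
from h import *
T=cv2.imread("pics/top0.png");S=cv2.imread("pics/side0.png")
ct=cam("top");cs=cam("side")
r=inr(T,(0,150,80),(8,255,255))|inr(T,(172,150,80),(180,255,255))
for b in blobs(r[210:315,370:475]): print(b[1]+[370,210],b[0])
# pin top disc (z = 45+40=85mm)
print("pin",plane(ct,[[412,261.6]],.085))
print("pin side", plane(cs,[[250.9,294.8]],.065))
print("hole",plane(ct,[[201.5,249.2]],.0535))
print("post z.092?",plane(ct,[[224.4,244.3]],[.056]),plane(ct,[[224.4,244.3]],.092))
# collar outline
m=inr(T,(10,40,150),(28,140,255)).astype(np.uint8)[195:300,170:285]
m=cv2.morphologyEx(m,cv2.MORPH_OPEN,np.ones((5,5)))
bs=sorted(blobs(m),key=lambda b:-b[0])[:2]
for b in bs: print(b[:3])
cn,_=cv2.findContours(bs[0][3].astype(np.uint8),0,2)
cn=max(cn,key=len).reshape(-1,2)+[170,195]
P=plane(ct,cn,.0535)[:,:2]
print("collar",cv2.minEnclosingCircle(P.astype(np.float32)))
# green+yellow outline
g=(inr(T,(60,80,30),(95,255,255))|inr(T,(22,130,120),(32,255,255)))
g=g[195:300,170:285].astype(np.uint8)
b=max(blobs(g),key=lambda b:b[0]);print(b[:3])
cn,_=cv2.findContours(b[3].astype(np.uint8),0,2);cn=max(cn,key=len).reshape(-1,2)+[170,195]
P=plane(ct,cn,.030)[:,:2];print("skirt",cv2.minEnclosingCircle(P.astype(np.float32)))
print("band",plane(ct,[[195,222],[226,207]],.0315))
yb=inr(T,(22,130,120),(32,255,255));yb[:195]=0;yb[240:]=0;yb[:,:180]=0;yb[:,240:]=0
yy,xx=np.nonzero(yb);print("bandmean",plane(ct,[[xx.mean(),yy.mean()]],.0315),len(xx))
print("mug",plane(ct,[[365,176]],.095),"hen",plane(ct,[[150,265]],.06),"jar",plane(ct,[[271,149]],.1))
print("purple",plane(ct,[[406,226],[453,278],[390,301]],.07))
E
```

```text
[410.5913 261.6087] 115
pin [[ 0.4824 -0.3073  0.085 ]]
pin side [[ 0.4834 -0.3088  0.065 ]]
hole [[0.5166 0.1773 0.0535]]
post z.092? [[0.5275 0.1227 0.056 ]] [[0.5256 0.1175 0.092 ]]
(np.int32(6540), array([59.1812, 52.6344]), array([  0,   0, 115, 105], dtype=int32))
(np.int32(3518), array([54.475 , 49.0938]), array([21, 16, 68, 68], dtype=int32))
collar ((0.5230838060379028, 0.11936173588037491), 0.18337570130825043)
(np.int32(967), array([62.9886, 56.9255]), array([17, 11, 79, 79], dtype=int32))
skirt ((0.5272262096405029, 0.1231929212808609), 0.09652015566825867)
band [[0.5834 0.1981 0.0315]
 [0.6191 0.1228 0.0315]]
bandmean [[0.607  0.162  0.0315]] 139
mug [[ 0.6784 -0.2044  0.095 ]] hen [[0.4801 0.2978 0.06  ]] jar [[0.743  0.0101 0.1   ]]
purple [[ 0.5649 -0.3004  0.07  ]
 [ 0.4437 -0.4051  0.07  ]
 [ 0.3936 -0.2579  0.07  ]]
```

Emit:
arm_command:
  motion:
    - [[-1,-0.45,0],-0.358,-1]
    - [[-1,-0.45,0],-0.358,-1]
    - [[-1,-0.45,0],-0.358,-1]
  squeeze: 60

```text
t: 0.4
eef_pos: [0.2701, 0.408, 0.2309]
ee_rot: [-0.002, 1.0, -0.001, -0.0]
ft_force: [1.4, 0.8, -0.4]
finger_gap: 0.0853
```

Emit:
arm_command:
  motion:
    - [[-0.5,-1,0],0,-1]
    - [[-0.5,-1,0],0,-1]
    - [[-0.5,-1,0],0,-1]

```text
t: 0.7
eef_pos: [0.3199, 0.3067, 0.231]
ee_rot: [0.002, 1.0, -0.001, -0.0]
ft_force: [-0.5, -0.6, 0.9]
finger_gap: 0.0852
```

Emit:
arm_command:
  motion:
    - [[-0.5,-1,0],0,-1]
    - [[-0.5,-1,0],0,-1]
    - [[-0.5,-1,0],0,-1]

```text
t: 1.0
eef_pos: [0.3701, 0.2071, 0.2312]
ee_rot: [0.002, 1.0, -0.0, 0.0]
ft_force: [0.3, 0.0, 0.4]
finger_gap: 0.0856
```

Emit:
arm_command:
  motion:
    - [[-0.5,-1,0],0,-1]
    - [[-0.5,-1,0],0,-1]
    - [[-0.5,-1,0],0,-1]

```text
t: 1.3
eef_pos: [0.4204, 0.1074, 0.2312]
ee_rot: [0.002, 1.0, -0.0, 0.0]
ft_force: [-0.5, 0.4, 0.4]
finger_gap: 0.0856
```

Emit:
arm_command:
  motion:
    - [[0,-1,0],0,-1]
    - [[0,-1,0],0,-1]
    - [[0,-1,0],0,-1]

```text
t: 1.6
eef_pos: [0.4189, 0.0062, 0.2311]
ee_rot: [0.003, 1.0, -0.0, -0.0]
ft_force: [-0.5, 0.4, 0.6]
finger_gap: 0.0853
```

Emit:
arm_command:
  motion:
    - [[0,-1,0],0,-1]
    - [[0,-1,0],0,-1]
    - [[0,-1,0],0,-1]

```text
t: 1.9
eef_pos: [0.4192, -0.0932, 0.2311]
ee_rot: [0.002, 1.0, -0.0, 0.0]
ft_force: [-0.6, 0.4, 0.3]
finger_gap: 0.0853
```

Emit:
arm_command:
  motion:
    - [[0,-1,0],0,-1]
    - [[0,-1,0],0,-1]
    - [[0,-1,0],0,-1]

```text
t: 2.2
eef_pos: [0.4196, -0.1929, 0.231]
ee_rot: [0.002, 1.0, -0.001, 0.0]
ft_force: [0.0, 1.1, -0.6]
finger_gap: 0.0852
```

Emit:
arm_command:
  motion:
    - [[0,-1,0],0,-1]
    - [[0,-1,0],0,-1]
    - [[0,-1,0],0,-1]

```text
t: 2.5
eef_pos: [0.4197, -0.2928, 0.2307]
ee_rot: [0.001, 1.0, -0.0, 0.0]
ft_force: [0.4, 0.6, -0.0]
finger_gap: 0.0853
```

```bash
python3 - <<'E'
from h import *
import json
o=manip.get_obs();im=manip.grab_frame("wrist")
cv2.imwrite("pics/w1.png",im); json.dump({k:list(map(float,o[k])) for k in("eef_pos","ee_rot")},open("w1.json","w"))
c=cam("wrist",o)
r=inr(im,(0,150,60),(8,255,255))|inr(im,(172,150,60),(180,255,255))
for b in blobs(r,40): print(b[:3])
print(proj(c,[[.4825,-.308,.085]]))
E
```

```text
(np.int32(623), array([266.9518, 249.1557]), array([256, 233,  23,  33], dtype=int32))
[[267.1312 255.5826]]
```

View pics/w1.png

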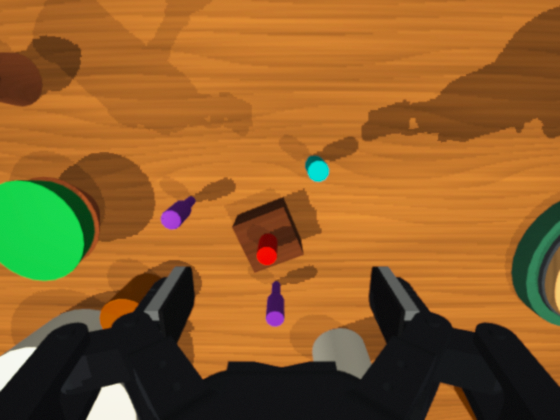

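The wrist view shows the red pin's top disc at (267,255) in the dark block, matching the projected estimate (267,256). Turquoise is at (318,170) and purple at (172,218) and (275,316), all clear of the jaws.

Emit:
arm_command:
  motion:
    - [[-0.63,-0.15,0.3],0,-1]
    - [[-0.63,-0.15,0.8],0,-1]
    - [[-0.63,-0.15,1],0,-1]
    - [[-0.63,-0.15,1],0,-1]

```text
t: 2.95
eef_pos: [0.4809, -0.3002, 0.1266]
ee_rot: [-0.001, 1.0, 0.004, -0.004]
ft_force: [-0.6, 0.7, 0.4]
finger_gap: 0.0854
```

```bash
python3 - <<'E'
from h import *
o=manip.get_obs();im=manip.grab_frame("wrist")
cv2.imwrite("pics/w2.png",im);c=cam("wrist",o)
r=inr(im,(0,150,60),(8,255,255))|inr(im,(172,150,60),(180,255,255))
for b in blobs(r,40): print(b[:3])
print(o["eef_pos"],proj(c,[[.4825,-.308,.085]]))
E
```

```text
(np.int32(1351), array([268.3279, 234.0725]), array([251, 210,  34,  48], dtype=int32))
[ 0.4809 -0.3002  0.1266] [[269.1803 242.1095]]
```

View pics/w2.png

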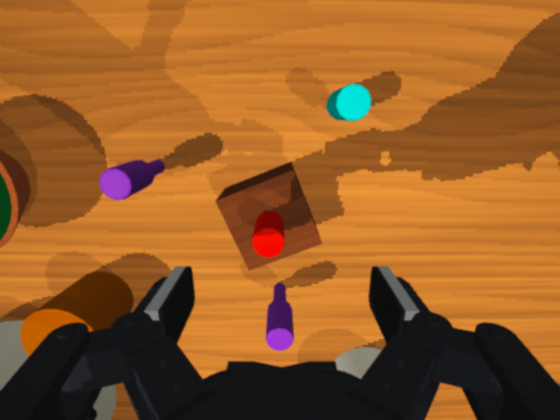

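Emit:
arm_command:
  motion:
    - [[0,0,0.2],0,-1]
    - [[0,0,0.4],0,-1]
    - [[0,0,0.4],0,-1]
    - [[0,0,0.4],0,-1]

```text
t: 3.4
eef_pos: [0.4827, -0.3047, 0.0935]
ee_rot: [-0.0, 1.0, -0.001, 0.001]
ft_force: [-0.0, 0.3, 1.7]
finger_gap: 0.0854
```

Emit:
arm_command:
  motion:
    - [[0,-0.04,0.2],0,-1]
    - [[0,-0.04,0.4],0,-1]
    - [[0,-0.04,0.41],0,-1]
    - [[0,-0.04,0.41],0,-1]
    - [[0,-0.04,0.41],0,-1]

```text
t: 3.9
eef_pos: [0.4828, -0.3094, 0.0521]
ee_rot: [-0.0, 1.0, -0.001, 0.001]
ft_force: [-0.0, -0.4, -0.2]
finger_gap: 0.0854
```

Emit:
arm_command:
  motion:
    - [[0,0,0],0,1]
    - [[0,0,0],0,1]
    - [[0,0,0],0,1]
    - [[0,0,0],0,1]
    - [[0,0,0],0,1]
  squeeze: 60

```text
t: 4.4
eef_pos: [0.4819, -0.3088, 0.0506]
ee_rot: [-0.0, 1.0, 0.0, 0.0]
ft_force: [-0.6, 0.3, 2.2]
finger_gap: 0.0208
```

```bash
python3 - <<'E'
from h import *
o=manip.get_obs();print(o["eef_pos"],o["ft_force"],o["moment"],o["finger_gap"],o["t"])
cv2.imwrite("pics/w3.png",manip.grab_frame("wrist"))
E
```

```text
[ 0.4819 -0.3088  0.0506] [-0.6362  0.29    2.243 ] [ 0.1202  0.0482 -0.0366] 0.02078151723599098 4.4
```

View pics/w3.png

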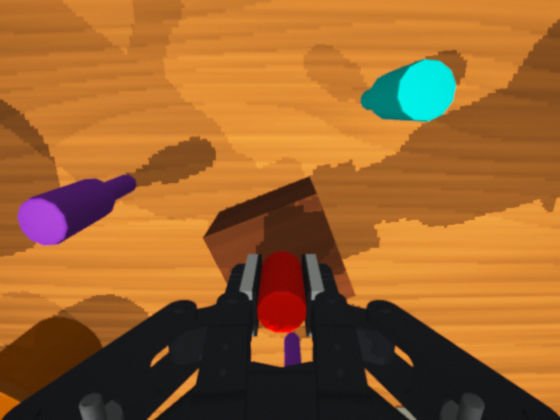

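The pin is gripped and centred between the pads, at column 281 with a gap of 20.8 mm. Now lifting.

Emit:
arm_command:
  motion:
    - [[0,0,-0.3],0,1]
    - [[0,0,-0.7],0,1]
    - [[0,0,-1],0,1]
    - [[0,0,-1],0,1]

```text
t: 4.85
eef_pos: [0.4837, -0.3104, 0.1546]
ee_rot: [-0.0, 1.0, -0.003, 0.003]
ft_force: [-0.1, 0.7, -1.9]
finger_gap: 0.0204
```

Emit:
arm_command:
  motion:
    - [[0,0.3,-0.3],0,1]
    - [[0,0.7,-0.5],0,1]
    - [[0,1,-0.5],0,1]
    - [[0,1,-0.5],0,1]

```text
t: 5.25
eef_pos: [0.4813, -0.2054, 0.1998]
ee_rot: [-0.002, 1.0, 0.001, -0.001]
ft_force: [-0.8, 0.5, -0.9]
finger_gap: 0.0205
```

Emit:
arm_command:
  motion:
    - [[-0.1,0.4,0],0,1]
    - [[-0.1,0.8,0],0,1]
    - [[-0.1,1,0],0,1]

```text
t: 5.55
eef_pos: [0.4911, -0.1067, 0.1988]
ee_rot: [-0.001, 1.0, 0.001, -0.001]
ft_force: [-0.3, -1.3, -0.1]
finger_gap: 0.0207
```

Emit:
arm_command:
  motion:
    - [[-0.1,0.4,0],0,1]
    - [[-0.1,0.8,0],0,1]
    - [[-0.1,1,0],0,1]

```text
t: 5.85
eef_pos: [0.5012, -0.0067, 0.1989]
ee_rot: [-0.001, 1.0, 0.0, -0.001]
ft_force: [-0.1, -0.3, -1.4]
finger_gap: 0.0209
```

Emit:
arm_command:
  motion:
    - [[-0.1,0.4,0],0,1]
    - [[-0.1,0.8,0],0,1]
    - [[-0.1,1,0],0,1]
    - [[-0.1,1,0],0,1]

```text
t: 6.25
eef_pos: [0.5114, 0.093, 0.1989]
ee_rot: [-0.002, 1.0, 0.0, -0.001]
ft_force: [0.1, -0.3, -1.0]
finger_gap: 0.0203
```

```bash
cat > look.py <<'E'
from h import *
import json,sys
n=sys.argv[1]
o=manip.get_obs();im=manip.grab_frame("wrist")
cv2.imwrite(f"pics/{n}.png",im); json.dump({k:list(map(float,o[k])) for k in("eef_pos","ee_rot")},open(f"{n}.json","w"))
c=cam("wrist",o)
print(o["t"],o["eef_pos"],o["ft_force"])
print("hole",proj(c,[[.5166,.1773,.0535]]),"post",proj(c,[[.5273,.1229,.056]]))
E
python3 look.py w4
```

```text
6.25 [0.5114 0.093  0.1989] [ 0.0841 -0.2957 -0.9639]
hole [[366.9024 203.2804]] post [[311.6552 214.2135]]
```

View pics/w4.png

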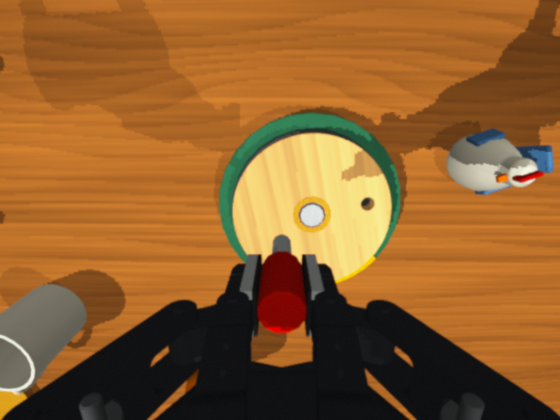

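```bash
python3 - <<'E'
from h import *
import json
o=json.load(open("w4.json"));im=cv2.imread("pics/w4.png");c=cam("wrist",o)
cr=im[180:250,285:400];h=hsv(cr)
for b in blobs(cr.max(2)<110,6): print("dark",b[0],b[1]+[285,180],b[2])
for b in blobs((h[...,1]<40)&(h[...,2]>150),20): print("post",b[0],b[1]+[285,180],b[2])
m=inr(im,(12,60,150),(30,160,255)).astype(np.uint8)
m=cv2.morphologyEx(m,cv2.MORPH_OPEN,np.ones((3,3)))
b=sorted(blobs(m,2000),key=lambda b:-b[0]); print([x[:3] for x in b])
cn,_=cv2.findContours(b[0][3].astype(np.uint8),cv2.RETR_EXTERNAL,cv2.CHAIN_APPROX_NONE);cn=max(cn,key=len).reshape(-1,2).astype(float)
P=plane(c,cn,.0535)[:,:2]
from scipy.optimize import least_squares
s=least_squares(lambda q:np.hypot(P[:,0]-q[0],P[:,1]-q[1])-.079,[.527,.123],loss="soft_l1",f_scale=.001);print("collar centre",s.x,np.sqrt(np.mean(s.fun**2)),len(P))
cv2.imwrite("pics/w4a.png",cv2.resize(im[180:340,225:400],None,fx=4,fy=4,interpolation=cv2.INTER_NEAREST)[:600])
# pin prediction in tool frame
T=np.eye(4);T[:3,:3]=R.from_quat(o["ee_rot"]).as_matrix();T[:3,3]=o["eef_pos"]
f=lambda p:(T@np.r_[p,1])[:3]
print("pred top",proj(c,[f([0,0,-.033]),f([0.011,0,-.033]),f([-0.011,0,-.033])]),"tip",proj(c,[f([0,0,.045]),f([.004,0,.045])]))
E
```

```text
dark 206 [392.9709 195.6456] [102   0  11  42]
dark 53 [365.5094 201.9245] [77 18  8  9]
dark 12 [398.1667 214.9167] [112  30   3  11]
dark 57 [286.807  243.6842] [ 0 57  5 13]
post 405 [311.5778 214.8074] [15 24 24 22]
[(np.int32(15716), array([313.4364, 200.498 ]), array([232, 133, 160, 147], dtype=int32))]
collar centre [0.5269 0.1234] 0.014558355187198292 487
pred top [[281.6889 309.073 ]
 [281.7082 286.2785]
 [281.6705 330.5964]] tip [[281.5579 237.3348]
 [281.5614 231.7202]]
```

View pics/w4a.png

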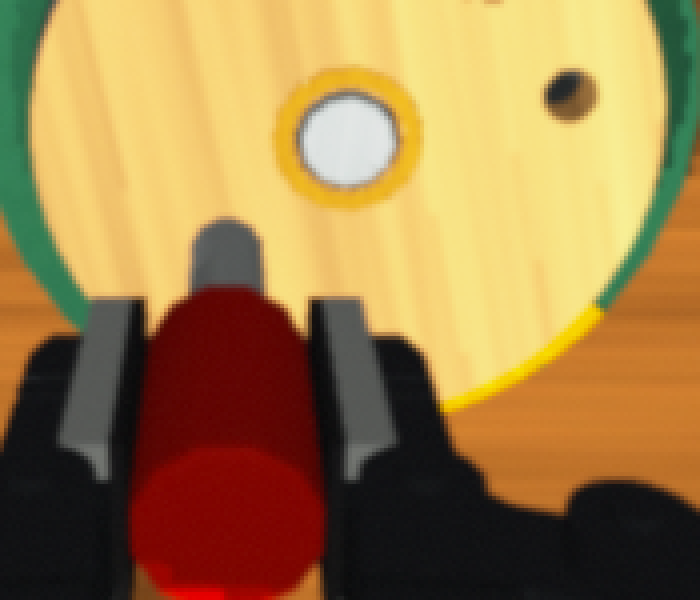

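The crop shows the hole mouth at (367.4,203.4), the post top at (311.6,214.8), and the pin's tip edge at (282,234). I'll measure the pin's offset in the hand.

```bash
python3 - <<'E'
from h import *
import json
o=json.load(open("w4.json"));im=cv2.imread("pics/w4.png");c=cam("wrist",o)
T=np.eye(4);T[:3,:3]=R.from_quat(o["ee_rot"]).as_matrix();T[:3,3]=o["eef_pos"]
f=lambda p:(T@np.r_[p,1])[:3]
h=plane(c,[[367.4,203.4]],.0535)[0];p=plane(c,[[311.6,214.8]],.056)[0]
print("hole",h,"post",p,"r",np.hypot(*(h-p)[:2]),"ang",np.arctan2(h[1]-p[1],h[0]-p[0]))
for dx in(0,-.001,-.002,-.003):
    print(dx,"tip edges",proj(c,[f([dx+.004,0,.045]),f([dx+.006,0,.041])])[:,1],"top edges",proj(c,[f([dx+.011,0,-.033]),f([dx-.011,0,-.033])])[:,1])
cv2.imwrite("pics/w4b.png",cv2.resize(im[225:345,250:315],None,fx=5,fy=5,interpolation=cv2.INTER_CUBIC))
print(im[280:345:3,282])
E
```

```text
hole [0.5167 0.1778 0.0535] post [0.5279 0.1229 0.056 ] r 0.05606560636266747 ang 1.7717048126175303
0 tip edges [231.7202 231.1276] top edges [286.2785 330.5964]
-0.001 tip edges [233.1304 232.5703] top edges [288.4055 332.4929]
-0.002 tip edges [234.5362 234.0086] top edges [290.5213 334.3796]
-0.003 tip edges [235.9377 235.4423] top edges [292.626  336.2566]
[[  4   5  98]
 [  1   3  97]
 [  2   3  98]
 [  1   5 100]
 [  3   8 129]
 [  1   6 132]
 [  0   4 130]
 [  0   4 129]
 [  2   5 129]
 [  0   4 128]
 [  2   5 129]
 [  0   4 127]
 [  1   6 128]
 [  1   4 127]
 [  4   9 127]
 [  0   6 129]
 [  0   6 158]
 [  0  10 220]
 [ 24  66 126]
 [ 28  70 121]
 [ 27  73 125]
 [ 26  67 116]]
```

View pics/w4b.png

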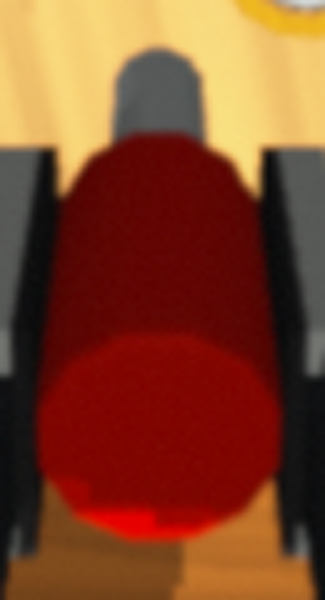

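Emit:
arm_command:
  motion:
    - [[-0.04,0.4,0],0,1]
    - [[-0.04,0.85,0.3],0,1]
    - [[-0.04,0.85,0.7],0,1]
    - [[-0.04,0.85,0.85],0,1]
    - [[-0.04,0.85,0.85],0,1]

```text
t: 6.8
eef_pos: [0.5142, 0.1746, 0.112]
ee_rot: [0.0, 1.0, -0.001, -0.003]
ft_force: [0.5, 0.1, -1.5]
finger_gap: 0.0209
```

```bash
python3 look.py w5; python3 - <<'E'
import cv2
im=cv2.imread("pics/w5.png");cv2.imwrite("pics/w5a.png",cv2.resize(im[150:300,200:360],None,fx=4,fy=4,interpolation=cv2.INTER_CUBIC))
E
```

```text
6.8 [0.5142 0.1746 0.112 ] [ 0.5065  0.1216 -1.482 ]
hole [[285.5545 233.6276]] post [[209.2266 248.8292]]
```

View pics/w5a.png

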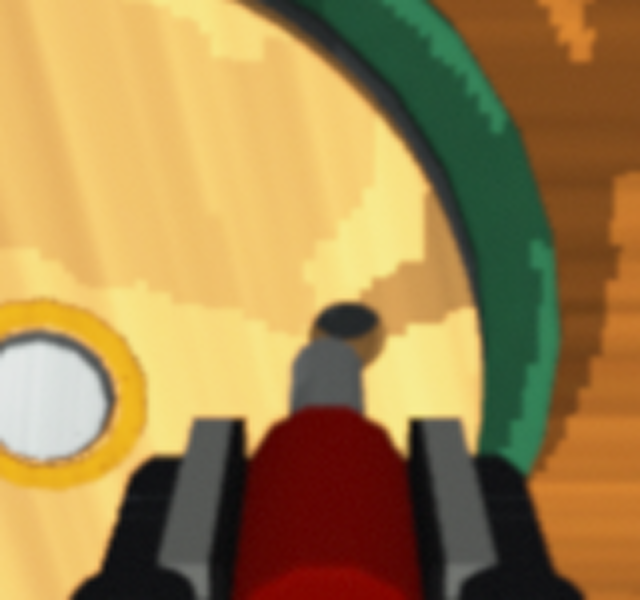

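Emit:
arm_command:
  motion:
    - [[-0.01,0.03,0],0,1]
    - [[-0.01,0.03,0],0,1]
    - [[-0.01,0.03,0.05],0,1]
    - [[-0.01,0.03,0.08],0,1]
    - [[-0.01,0.03,0.08],0,1]

```text
t: 7.35
eef_pos: [0.5165, 0.179, 0.107]
ee_rot: [-0.0, 1.0, -0.0, -0.0]
ft_force: [-0.4, 0.8, -0.4]
finger_gap: 0.0208
```

```bash
python3 look.py w6; python3 - <<'E'
import cv2
im=cv2.imread("pics/w6.png");cv2.imwrite("pics/w6a.png",cv2.resize(im[150:300,200:360],None,fx=4,fy=4,interpolation=cv2.INTER_CUBIC))
E
```

```text
7.35 [0.5165 0.179  0.107 ] [-0.4424  0.7702 -0.4384]
hole [[279.1224 232.7461]] post [[200.8433 248.3297]]
```

View pics/w6a.png

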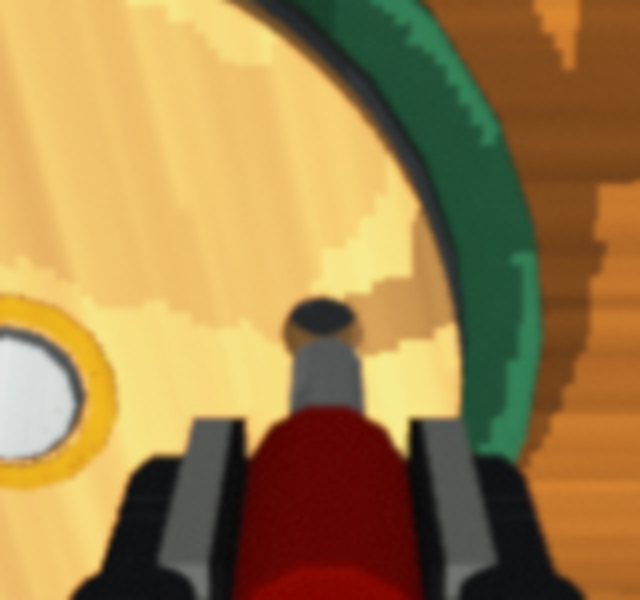

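Emit:
arm_command:
  motion:
    - [[0.015,-0.01,0],0,1]
    - [[0.015,-0.01,0.03],0,1]
    - [[0.015,-0.01,0.05],0,1]
    - [[0.015,-0.01,0.05],0,1]

```text
t: 7.8
eef_pos: [0.515, 0.1781, 0.1019]
ee_rot: [-0.0, 1.0, -0.0, -0.0]
ft_force: [0.4, 0.3, -1.2]
finger_gap: 0.0205
```

```bash
python3 look.py w7; python3 - <<'E'
import cv2
im=cv2.imread("pics/w7.png");cv2.imwrite("pics/w7a.png",cv2.resize(im[190:280,230:330],None,fx=6,fy=6,interpolation=cv2.INTER_CUBIC))
E
```

```text
7.8 [0.515  0.1781 0.1019] [ 0.3683  0.3394 -1.245 ]
hole [[280.3755 237.5823]] post [[200.4322 253.4516]]
```

View pics/w7a.png

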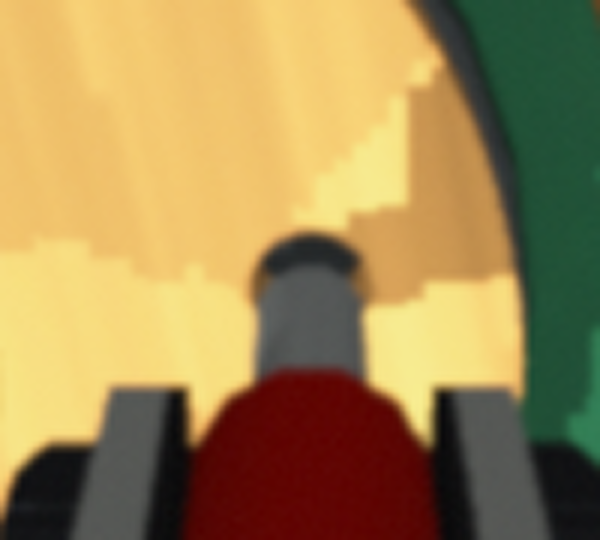

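The tip is centred on the hole sideways (311 against 310 px in the crop), and about 0.8 mm short in x. Going down gently.

Emit:
arm_command:
  motion:
    - [[-0.007,0,0.02],0,1]
    - [[-0.007,0,0.05],0,1]
    - [[-0.007,0,0.08],0,1]
    - [[-0.007,0,0.08],0,1]

```text
t: 8.25
eef_pos: [0.5156, 0.178, 0.0937]
ee_rot: [-0.0, 1.0, -0.0, -0.001]
ft_force: [-0.0, 0.6, -0.9]
finger_gap: 0.0203
```

Emit:
arm_command:
  motion:
    - [[0,0,0.03],0,1]
    - [[0,0,0.06],0,1]
    - [[0,0,0.07],0,1]
    - [[0,0,0.07],0,1]

```text
t: 8.65
eef_pos: [0.5158, 0.1781, 0.0871]
ee_rot: [-0.0, 1.0, 0.0, -0.0]
ft_force: [-0.3, 0.0, -0.1]
finger_gap: 0.0209
```

The tip is about 11 mm inside the collar hole with no force. Next I'll work out waypoints round the axis.

```bash
cat > way.py <<'E'
import numpy as np,sys
C=np.array([.5265,.1229]);r=.056
# usage: way.py x y a_end step n  : rows of tool shifts, 5 per call, relative to each call start on the circle
x,y,a1,n=map(float,sys.argv[1:5]);n=int(n)
if len(sys.argv)>5: C=np.array(list(map(float,sys.argv[5:7])))
a0=np.arctan2(y-C[1],x-C[0]);print("start",a0,"r",np.hypot(x-C[0],y-C[1]))
p=np.array([x,y]);A=np.linspace(a0,a1,n+1)[1:]
for i,a in enumerate(A):
    q=C+r*np.array([np.cos(a),np.sin(a)])
    print("%.3f  x %.3f y %.3f"%(a,-(q-p)[0]/.1,(q-p)[1]/.1))
    if i%5==4: p=q;print("--")
E
python3 way.py .5158 .1781 .9 15
```

```text
start 1.762262413060143 r 0.056227484382639775
1.705  x -0.032 y 0.003
1.647  x -0.064 y 0.006
1.590  x -0.096 y 0.008
1.532  x -0.129 y 0.008
1.475  x -0.161 y 0.005
--
1.417  x -0.032 y -0.004
1.360  x -0.064 y -0.010
1.302  x -0.095 y -0.017
1.245  x -0.126 y -0.027
1.187  x -0.156 y -0.038
--
1.130  x -0.029 y -0.013
1.072  x -0.058 y -0.027
1.015  x -0.086 y -0.044
0.957  x -0.113 y -0.061
0.900  x -0.139 y -0.081
--
```

Emit:
arm_command:
  motion:
    - [[-0.032,0.003,0],0,1]
    - [[-0.064,0.006,0],0,1]
    - [[-0.096,0.008,0],0,1]
    - [[-0.129,0.008,0],0,1]
    - [[-0.161,0.005,0],0,1]

```text
t: 9.15
eef_pos: [0.5322, 0.1786, 0.0872]
ee_rot: [-0.0, 1.0, -0.0, -0.0]
ft_force: [-2.5, -1.0, -1.0]
finger_gap: 0.021
```

Emit:
arm_command:
  motion:
    - [[-0.032,-0.004,0],0,1]
    - [[-0.064,-0.01,0],0,1]
    - [[-0.095,-0.017,0],0,1]
    - [[-0.126,-0.027,0],0,1]
    - [[-0.156,-0.038,0],0,1]

```text
t: 9.65
eef_pos: [0.5479, 0.1748, 0.0873]
ee_rot: [-0.0, 1.0, 0.0, -0.0]
ft_force: [-2.6, -0.4, -1.2]
finger_gap: 0.0203
```

Emit:
arm_command:
  motion:
    - [[-0.029,-0.013,0],0,1]
    - [[-0.058,-0.027,0],0,1]
    - [[-0.086,-0.044,0],0,1]
    - [[-0.113,-0.061,0],0,1]
    - [[-0.139,-0.081,0],0,1]

```text
t: 10.15
eef_pos: [0.5619, 0.1667, 0.0873]
ee_rot: [-0.0, 1.0, 0.0, 0.0]
ft_force: [-3.3, 0.8, -1.8]
finger_gap: 0.0207
```

Emit:
arm_command:
  motion:
    - [[0,0,0.02],0,1]
    - [[0,0,0.04],0,1]
    - [[0,0,0.05],0,1]
    - [[0,0,0.05],0,1]

```text
t: 10.55
eef_pos: [0.5617, 0.1667, 0.0822]
ee_rot: [-0.0, 1.0, -0.0, 0.0]
ft_force: [-0.2, 0.6, -0.9]
finger_gap: 0.0207
```

Emit:
arm_command:
  motion:
    - [[0,0,0.01],0,1]
    - [[0,0,0.01],0,1]

```text
t: 10.75
eef_pos: [0.5616, 0.1667, 0.0813]
ee_rot: [-0.0, 1.0, 0.0, 0.0]
ft_force: [-0.3, 0.3, -1.1]
finger_gap: 0.0206
```

Emit:
arm_command:
  motion:
    - [[0,0,0.01],0,1]
    - [[0,0,0.01],0,1]

```text
t: 10.95
eef_pos: [0.5616, 0.1667, 0.0802]
ee_rot: [-0.0, 1.0, 0.0, -0.0]
ft_force: [0.7, -0.9, -0.6]
finger_gap: 0.0205
```

Emit:
arm_command:
  motion:
    - [[0,0,0.005],0,1]
    - [[0,0,0.005],0,1]

```text
t: 11.15
eef_pos: [0.5616, 0.1667, 0.0797]
ee_rot: [-0.0, 1.0, 0.0, -0.0]
ft_force: [0.2, 0.7, -1.1]
finger_gap: 0.0204
```

Emit:
arm_command:
  motion:
    - [[0,0,0.005],0,1]
    - [[0,0,0.005],0,1]

```text
t: 11.35
eef_pos: [0.5617, 0.1667, 0.0796]
ee_rot: [-0.0, 1.0, 0.0, 0.0]
ft_force: [-0.7, -0.1, 1.2]
finger_gap: 0.0206
```

Emit:
arm_command:
  motion:
    - [[0,0,0.005],0,1]
    - [[0,0,0.005],0,1]

```text
t: 11.55
eef_pos: [0.5618, 0.1668, 0.0795]
ee_rot: [-0.0, 1.0, 0.0, 0.0]
ft_force: [-1.3, -0.8, 5.1]
finger_gap: 0.0204
```

Contact with the bed is at TCP z 0.0796, at about 8 N/mm, now pressing roughly 6 N. Sweeping in small arcs.

```bash
python3 - <<'E'
import numpy as np
r=.056;a=.894
for i in range(14):
    b=a-.06
    f=lambda t:np.array([-(np.cos(t)-np.cos(a)),np.sin(t)-np.sin(a)])*r/.1
    print("%.3f->%.3f"%(a,b),f(a-.03).round(3),f(b).round(3)); a=b
E
```

```text
0.894->0.834 [-0.013 -0.011] [-0.026 -0.022]
0.834->0.774 [-0.012 -0.011] [-0.024 -0.023]
0.774->0.714 [-0.012 -0.012] [-0.023 -0.025]
0.714->0.654 [-0.011 -0.013] [-0.021 -0.026]
0.654->0.594 [-0.01  -0.013] [-0.02  -0.027]
0.594->0.534 [-0.009 -0.014] [-0.018 -0.028]
0.534->0.474 [-0.008 -0.015] [-0.016 -0.029]
0.474->0.414 [-0.007 -0.015] [-0.014 -0.03 ]
0.414->0.354 [-0.007 -0.015] [-0.013 -0.031]
0.354->0.294 [-0.006 -0.016] [-0.011 -0.032]
0.294->0.234 [-0.005 -0.016] [-0.009 -0.032]
0.234->0.174 [-0.004 -0.016] [-0.007 -0.033]
0.174->0.114 [-0.003 -0.017] [-0.005 -0.033]
0.114->0.054 [-0.002 -0.017] [-0.003 -0.033]
```

Emit:
arm_command:
  motion:
    - [[-0.013,-0.011,0],0,1]
    - [[-0.026,-0.022,0],0,1]
    - [[-0.026,-0.022,0],0,1]

```text
t: 11.85
eef_pos: [0.5632, 0.1656, 0.0794]
ee_rot: [0.0, 1.0, 0.001, -0.001]
ft_force: [-4.7, 4.1, 8.0]
finger_gap: 0.0206
```

Emit:
arm_command:
  motion:
    - [[-0.012,-0.011,0],0,1]
    - [[-0.024,-0.023,0],0,1]
    - [[-0.024,-0.023,0],0,1]

```text
t: 12.15
eef_pos: [0.5654, 0.1636, 0.0794]
ee_rot: [-0.0, 1.0, 0.001, -0.001]
ft_force: [-5.8, 4.1, 7.8]
finger_gap: 0.0207
```

Emit:
arm_command:
  motion:
    - [[-0.012,-0.012,0],0,1]
    - [[-0.023,-0.025,0],0,1]
    - [[-0.023,-0.025,0],0,1]

```text
t: 12.45
eef_pos: [0.5678, 0.1611, 0.0794]
ee_rot: [0.0, 1.0, 0.001, -0.001]
ft_force: [-6.1, 4.9, 7.7]
finger_gap: 0.0204
```

Emit:
arm_command:
  motion:
    - [[-0.011,-0.013,0],0,1]
    - [[-0.021,-0.026,0],0,1]
    - [[-0.021,-0.026,0],0,1]

```text
t: 12.75
eef_pos: [0.5701, 0.1586, 0.0794]
ee_rot: [-0.0, 1.0, 0.001, -0.001]
ft_force: [-4.4, 4.1, 7.7]
finger_gap: 0.0202
```

Emit:
arm_command:
  motion:
    - [[-0.01,-0.013,0],0,1]
    - [[-0.02,-0.027,0],0,1]
    - [[-0.02,-0.027,0],0,1]

```text
t: 13.05
eef_pos: [0.5722, 0.1558, 0.0794]
ee_rot: [0.0, 1.0, 0.001, -0.001]
ft_force: [-4.3, 4.7, 7.5]
finger_gap: 0.0206
```

Emit:
arm_command:
  motion:
    - [[-0.009,-0.014,0],0,1]
    - [[-0.018,-0.028,0],0,1]
    - [[-0.018,-0.028,0],0,1]

```text
t: 13.35
eef_pos: [0.5741, 0.1531, 0.0795]
ee_rot: [0.0, 1.0, 0.001, -0.0]
ft_force: [-3.9, 5.0, 5.8]
finger_gap: 0.0209
```

Emit:
arm_command:
  motion:
    - [[-0.008,-0.015,0],0,1]
    - [[-0.016,-0.029,0],0,1]
    - [[-0.016,-0.029,0],0,1]

```text
t: 13.65
eef_pos: [0.5759, 0.1502, 0.0795]
ee_rot: [0.0, 1.0, 0.001, -0.0]
ft_force: [-4.7, 5.0, 6.4]
finger_gap: 0.0205
```

Emit:
arm_command:
  motion:
    - [[-0.007,-0.015,0],0,1]
    - [[-0.014,-0.03,0],0,1]
    - [[-0.014,-0.03,0],0,1]

```text
t: 13.95
eef_pos: [0.5774, 0.1471, 0.0795]
ee_rot: [0.0, 1.0, 0.001, -0.0]
ft_force: [-4.0, 5.2, 5.9]
finger_gap: 0.0206
```

Emit:
arm_command:
  motion:
    - [[-0.007,-0.015,0],0,1]
    - [[-0.013,-0.031,0],0,1]
    - [[-0.013,-0.031,0],0,1]

```text
t: 14.25
eef_pos: [0.5788, 0.144, 0.0795]
ee_rot: [0.0, 1.0, 0.001, -0.0]
ft_force: [-3.8, 4.4, 6.2]
finger_gap: 0.0208
```

Emit:
arm_command:
  motion:
    - [[-0.006,-0.016,0],0,1]
    - [[-0.011,-0.032,0],0,1]
    - [[-0.011,-0.032,0],0,1]

```text
t: 14.55
eef_pos: [0.58, 0.1408, 0.0794]
ee_rot: [0.0, 1.0, 0.001, 0.0]
ft_force: [-2.4, 5.4, 5.8]
finger_gap: 0.0203
```

Emit:
arm_command:
  motion:
    - [[-0.005,-0.016,0],0,1]
    - [[-0.009,-0.032,0],0,1]
    - [[-0.009,-0.032,0],0,1]

```text
t: 14.85
eef_pos: [0.5811, 0.1367, 0.0788]
ee_rot: [-0.0, 1.0, 0.0, 0.0]
ft_force: [-0.9, 2.4, -0.2]
finger_gap: 0.0203
```

The tip has dropped: z 0.0788, Fz down from 6 N to 0, at an angle of about 0.25 rad. I'll centre it and lower.

Emit:
arm_command:
  motion:
    - [[-0.002,-0.008,0.003],0,1]
    - [[-0.002,-0.01,0.008],0,1]
    - [[-0.002,-0.01,0.01],0,1]

```text
t: 15.15
eef_pos: [0.5814, 0.1352, 0.0777]
ee_rot: [0.0, 1.0, 0.0, 0.0]
ft_force: [-0.2, 2.8, 0.8]
finger_gap: 0.0204
```

Emit:
arm_command:
  motion:
    - [[0,0,0.01],0,1]
    - [[0,0,0.015],0,1]
    - [[0,0,0.015],0,1]

```text
t: 15.45
eef_pos: [0.5814, 0.1352, 0.0762]
ee_rot: [-0.0, 1.0, 0.0, 0.0]
ft_force: [0.6, 2.8, -0.4]
finger_gap: 0.0204
```

Emit:
arm_command:
  motion:
    - [[0,0,0.007],0,1]
    - [[0,0,0.014],0,1]
    - [[0,0,0.014],0,1]

```text
t: 15.75
eef_pos: [0.5813, 0.1352, 0.0748]
ee_rot: [-0.0, 1.0, 0.0, 0.0]
ft_force: [0.2, 2.9, -1.2]
finger_gap: 0.0204
```

Emit:
arm_command:
  motion:
    - [[0,0,0.01],0,1]
    - [[0,0,0.02],0,1]
    - [[0,0,0.03],0,1]
    - [[0,0,0.03],0,1]

```text
t: 16.15
eef_pos: [0.5813, 0.1352, 0.0718]
ee_rot: [-0.0, 1.0, 0.0, -0.0]
ft_force: [0.7, 2.9, -0.4]
finger_gap: 0.0205
```

Emit:
arm_command:
  motion:
    - [[0,0,0.015],0,1]
    - [[0,0,0.03],0,1]
    - [[0,0,0.045],0,1]
    - [[0,0,0.05],0,1]
    - [[0,0,0.05],0,1]

```text
t: 16.65
eef_pos: [0.5813, 0.1352, 0.0668]
ee_rot: [-0.0, 1.0, 0.0, -0.0]
ft_force: [0.2, 2.3, -0.3]
finger_gap: 0.0207
```

Emit:
arm_command:
  motion:
    - [[0,0,0.015],0,1]
    - [[0,0,0.03],0,1]
    - [[0,0,0.045],0,1]
    - [[0,0,0.05],0,1]
    - [[0,0,0.05],0,1]

```text
t: 17.15
eef_pos: [0.5813, 0.1352, 0.0618]
ee_rot: [-0.0, 1.0, 0.0, -0.0]
ft_force: [0.3, 2.7, 0.6]
finger_gap: 0.0206
```

Emit:
arm_command:
  motion:
    - [[0,0,0.01],0,1]
    - [[0,0,0.02],0,1]
    - [[0,0,0.02],0,1]

```text
t: 17.45
eef_pos: [0.5813, 0.1352, 0.0598]
ee_rot: [-0.0, 1.0, 0.0, -0.0]
ft_force: [0.8, 1.4, 0.1]
finger_gap: 0.0207
```

Emit:
arm_command:
  motion:
    - [[0,0,0.005],0,1]
    - [[0,0,0.01],0,1]
    - [[0,0,0.01],0,1]

```text
t: 17.75
eef_pos: [0.5813, 0.1353, 0.0588]
ee_rot: [-0.0, 1.0, 0.0, 0.0]
ft_force: [-0.3, 2.0, 0.5]
finger_gap: 0.0205
```

Emit:
arm_command:
  motion:
    - [[0,0,0.005],0,1]
    - [[0,0,0.008],0,1]
    - [[0,0,0.008],0,1]

```text
t: 18.05
eef_pos: [0.5814, 0.1353, 0.0584]
ee_rot: [-0.0, 1.0, 0.0, 0.0]
ft_force: [0.3, 1.9, 3.1]
finger_gap: 0.0208
```

Seated at TCP z 0.0584, 21 mm below bed contact, with about 3 N. Releasing and backing off.

Emit:
arm_command:
  motion:
    - [[0,0,0],0,-1]
    - [[0,0,0],0,-1]
    - [[0,0,0],0,-1]
    - [[0,0,0],0,-1]
    - [[0,0,0],0,-1]

```text
t: 18.55
eef_pos: [0.5812, 0.1351, 0.058]
ee_rot: [-0.0, 1.0, -0.0, -0.0]
ft_force: [0.7, -0.9, -0.3]
finger_gap: 0.0851
```

Emit:
arm_command:
  motion:
    - [[0,0,-0.2],0,-1]
    - [[0,0,-0.6],0,-1]
    - [[0,0,-1],0,-1]
    - [[0,0,-1],0,-1]

```text
t: 18.95
eef_pos: [0.5844, 0.1356, 0.1642]
ee_rot: [-0.0, 1.0, 0.001, 0.006]
ft_force: [0.7, -0.0, -0.6]
finger_gap: 0.0853
```

Emit:
arm_command:
  motion:
    - [[0.5,0,0],0,-1]
    - [[0.5,0,0],0,-1]
    - [[0.5,0,0],0,-1]

```text
t: 19.25
eef_pos: [0.53, 0.1353, 0.1577]
ee_rot: [-0.0, 1.0, -0.0, -0.001]
ft_force: [0.7, 0.0, 0.5]
finger_gap: 0.0851
```

```bash
python3 look.py w8; python3 - <<'E'
from h import *
for n in("side","top"): cv2.imwrite(f"pics/{n}9.png",manip.grab_frame(n))
s=cv2.imread("pics/side9.png");s0=cv2.imread("pics/side0.png")
cv2.imwrite("pics/s9a.png",np.hstack([cv2.resize(q[120:230,210:370],None,fx=2.4,fy=2.4,interpolation=cv2.INTER_CUBIC) for q in(s0,s)]))
E
```

```text
19.25 [0.53   0.1353 0.1577] [0.685  0.0303 0.4891]
hole [[331.8465 195.1546]] post [[266.7866 208.2116]]
```

View pics/w8.png

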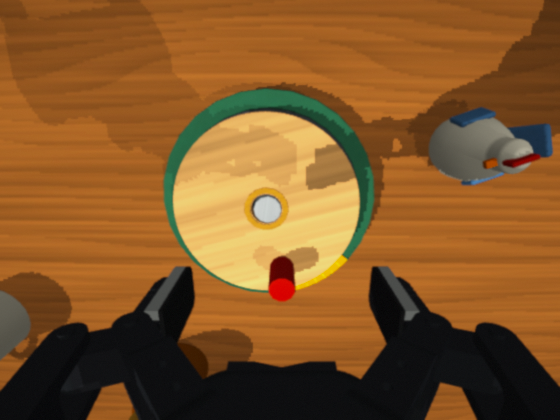

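View pics/s9a.png

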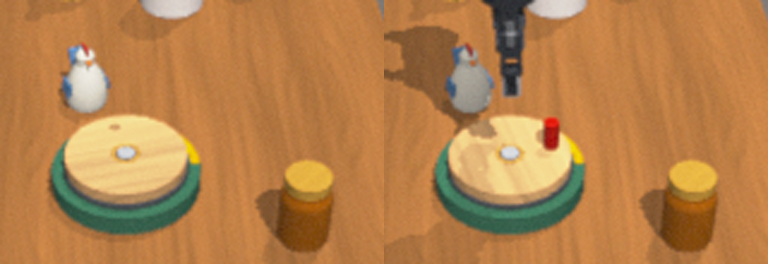

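View pics/top9.png

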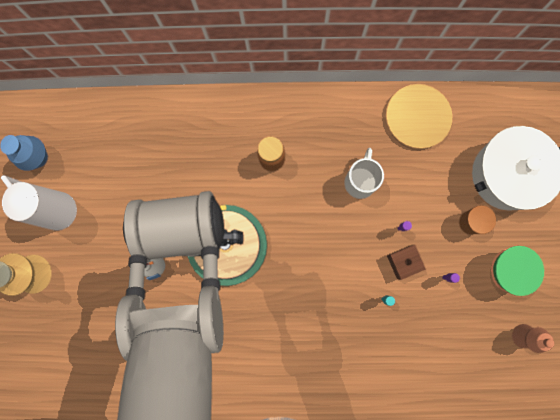

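In the wrist view the pin's top is at (282,290) beside the band. The side crop shows the red grip standing upright on the collar with no shaft visible. The hen, jar and mug look unmoved: top (271,153) for the jar and (365,178) for the mug. One numeric check, then I hand in.

```bash
python3 - <<'E'
from h import *
import json
s=cv2.imread("pics/side9.png");cs=cam("side");o=json.load(open("w8.json"));w=cv2.imread("pics/w8.png");cw=cam("wrist",o)
g=lambda im:inr(im,(0,170,60),(8,255,255))|inr(im,(172,170,60),(180,255,255))
m=g(s);m[:150]=0
for b in blobs(m,20): print("side",b[:3])
for b in blobs(g(w),100): print("wrist",b[:3])
P=[[.5825,.1352,z] for z in(.0535,.0735,.0935)]
print("pred side",proj(cs,P),"pred wrist",proj(cw,P))
print("tri top",tri([(ray(cw,[[282,289.5]])[0],ray(cw,[[282,289.5]])[1][0]),(ray(cs,[[279.6,169.5]])[0],ray(cs,[[279.6,169.5]])[1][0])]))
a=cv2.imread("pics/top0.png").astype(int);b=cv2.imread("pics/top9.png").astype(int)
d=np.abs(a-b).max(2);print("diff jar,mug",np.median(d[130:175,250:295]),np.median(d[145:205,340:390]))
a=cv2.imread("pics/side0.png").astype(int);d=np.abs(a-s).max(2);print("side jar,mug,hen",np.median(d[185:225,322:352]),np.median(d[240:288,308:356]),np.median(d[135:170,233:258]))
E
```

```text
side (np.int32(73), array([279.3973, 174.7945]), array([277, 169,   6,  13], dtype=int32))
wrist (np.int32(219), array([522.3333, 159.8995]), array([503, 154,  38,  13], dtype=int32))
wrist (np.int32(966), array([281.4213, 279.4917]), array([269, 257,  26,  45], dtype=int32))
pred side [[279.076  180.1501]
 [279.1196 175.1585]
 [279.1641 170.0755]] pred wrist [[281.4061 265.902 ]
 [281.4085 277.2151]
 [281.4112 290.3277]]
tri top [0.5829 0.1361 0.094 ]
diff jar,mug 5.0 5.0
side jar,mug,hen 5.0 5.0 46.0
```

```bash
python3 - <<'E'
from plant import manip
print(manip.job_done(), manip.get_obs()["t"])
E
```

```text
the job is handed in; nothing more can be done
the job is handed in; nothing more can be done
```

The pin is fully home in the locking hole, released, and the job is handed in at about 19.4 s. The hand-in reports no verdict.

- **What I did:** I took the red pin from its block and put it through the collar's hole. I then turned the collar clockwise from about 1.77 to 0.25 rad (world angle), dragging the tip over the bed for the last part at no more than 8 N measured. At 0.25 rad the tip dropped and the force fell to zero. I pushed it home to about 3 N and let go.
- **Pin seating:** The pin went about 21 mm below bed contact before it seated; 20.5 mm was expected. Two camera views put its top at 94.0 mm, against 93.5 mm for fully home.
- **Gripper:** It is open, clear of the stand and feels no force.
- **Mug and jar:** Their pixels are unchanged from the start in both the side and top views.
- **Hen:** The pixel comparison there did not match the start picture. The arm's shadow falls on the hen. By eye it stands where it was in the side view.

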